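# Snap a lamp stick into its sprung carrier

## Robot

A 6-joint arm with a two-finger parallel gripper is mounted at the origin on the work surface. World frame = base frame: x ahead of the robot, y to its left, z up, the work surface at z = 0. Lengths are in m, angles in rad, forces in N, time in s.
With the tool pointing down it reaches from about 0.25 to 0.8 m from the base axis. Payload 8.5 kg.
Tool frame: the origin (TCP) lies between the finger pads; the fingertips stand 25 mm ahead of it and the grasp point (between the pads) lies 6 mm ahead of it (arm.tips_ahead is the distance from the TCP to the fingertips, in m); z points along the fingers, y is the direction in which the jaws open and shut (so a half turn about z gives the same grasp; the last joint's range is limited). The gripper opens to 85 mm and grips with 20 to 120 N. Pads are 22 mm wide; open, the fingers measure 114 mm over their backs; the gripper's body (76 mm by 85 mm) begins 54 mm behind the grasp point. The pads swing forward as they close: fully open they stand 13 mm farther back than shut.
Start: joints at [1.159, 0.238, -0.013, 1.319, 0, 1.571], TCP at [0.21, 0.481, 0.256] pointing down, gripper open.
Joint ranges: [-2.66, 2.66], [-1.03, 1.9], [-1.14, 1.46], [-1.82, 2.27], [-1.45, 1.34], [-3.14, 3.14]. Speed limits (rad/s): [2.22, 2.22, 2.79, 3.14, 3.14, 3.14].

## Interface

Orientations are given as a unit quaternion [x, y, z, w].
In Python, from station import status, camera, arm, search_frame, cut_out gives the robot as it stands. The module is installed in compiled form; this text tells all that it offers.
- The arm moves only by the tool apply_moves, never from a script. Its arguments are lists of equal length, an entry for each row: "gripper": the closure, from -1 (fully open) to 1 (shut); "xyz": the shift along the world's x, y, z in units of 30 mm (1.0 is 30 mm), a list of three; "roll": the turn about the world's z in units of 10 degrees (1.0 is 10 degrees). In form: {"gripper": [gripper, ...], "xyz": [[dx, dy, dz], ...], "roll": [roll, ...]}. A call has 1 to 20 rows; each row shifts and turns the commanded pose from where the row before left it; what a row does not reach is not made up. A row lasts 1/8 s, in which the tool goes at most 62.5 mm and 10.7 degrees, less where a joint would pass 70% of its speed; a pose out of reach is approached as far as the arm can. A call is refused whole if a number of a shift passes 1 or a number of a turn 1, either way. A call with a gripper value outside its range is refused whole. The fingers move at their own pace and stop on an object; the grip force is fixed at half the most. Time passes only in rows, so rows that do not move let the fingers close. It gives the time, the measured TCP pose, the force and the opening at its end, in the units of the state.
- status.read_state(): the state, without advancing time (a new reading comes with each control period).
- camera(name): name is "side" or "top"; returns a dict with "pixels" (420x560x3 uint8, blue, green, red), "vertical_fov" (degrees; the focal length in pixels is half the picture's height over the tangent of half this angle, whatever the lens; pixels are square), "cx", "cy" (the principal point, pixels), "extrinsics" (4x4, takes a point from world to camera coordinates). Camera axes: x right, y down, z forward; pixel columns grow to the right and rows downward; lengths in m; the calibration is good to about 2 mm. A picture is of the moment at which its call begins. There is no depth.
- arm.close_job(): hands the job in, once; it reports no verdict.
Trained networks look in a picture, given as the dict that the camera call returned (one of the last four; its "shot" number tells which), for a name from the list of things; names that differ only in an ending like _2 or _b are one class to them, and where a whole thing is asked for, a point or a joint stands for the part that bears it (a point fixed in the world has none). Each returns a list of dicts, best first, with "conf" (0 to 1); they miss things now and then, are a little off and sometimes report something else, mostly with a low value. They report only what shows in the picture. A call takes as long as a camera call. They do not tell look-alikes from the thing itself.
- search_frame(picture, label): "bbox" ([centre column, centre row, width, height] in pixels, round what is visible of it).
- cut_out(picture, label): "region" (420x560 bool, what is visible of it) and "bbox" ([centre column, centre row, width, height] in pixels, round what is visible of it).
The state is a dict: "t": time; "joint_pos": joint angles; "qvel": joint speeds; "joint_torque": joint torques, N m; "ee_pos": TCP position; "eef_rot": TCP orientation; "ft_force": force on the tool from outside, world axes, zero at the start; "moment": the same for the moment, N m; "finger_gap": finger opening in m.
Only numpy, scipy, OpenCV 4.12 (cv2) and the standard library are available. Lean on these libraries where they do the work, as an engineer would, in place of code of your own. Each camera call takes 0.05 s, during which the arm holds its last target. There are 200 camera calls.

## Task

Pick up the white lamp stick with the orange pointed ends and snap it, white face up, between the two spring clips of the carrier on the blue sign board, so that both ends are fully home on the black rests and both clips have closed over the orange ends. The carrier floats on soft springs and gives way while you push, so push on by feel until each end snaps, but stop gently once it is home: never press the stick on its rests with more than 30 newtons, the clips' own hold included. Leave the screwdriver, the clamp and the parts box where they are, and let go of everything at the end.

Things in the scene. Friction and masses are not known exactly. Their poses are not given: they have to be found in the camera images.
- stick: Rigid LED lamp stick, lying white face up: white box 132 long (its x axis) x 24 wide (y) x 26 high (z), with an orange pointed end on both ends that widens it to 155 overall at mid-height (z = 13), chamfered at 45 degrees below and above the point over 11 each way. About 0.13 kg. Origin: centre of its underside. The two ends are alike.
- holder: Fixed blue sign back board, 280 (x) x 130 (y) x 12 thick, lying on the table with a thin wooden strip along both long edges (18 high at |y| = 53 to 65). Origin: centre of its underside. Its x axis runs along the carrier.
- seat: The two black rests inside the carrier. Origin: the point where the centre of the stick's underside lies when home; its x axis is the line along which the stick must lie, z up. At rest 40 above the table. The rests are 14 long at x = -29 and +29; each has side cheeks 27 apart inside, from below up to 16 above this point, with flared lips up to 22; the middle between them (x = -22 to +22) is open on both sides for fingers. Everything here moves down with the carrier.
- carrier (a joint): How far the aluminium carrier plate (200 x 50 x 4, underside 28 above the table) with rests and clips has sunk on its springs, m: 0 at rest, about 1.1 N per mm after the first 1 or 2 N, hard stop at 0.0105. A stick laid between the clips rests with its underside about 12 above the seat point until pushed; the points pass the noses at about 4.5 and from there the clips draw it down.
- clip_a (a joint): Outward tilt, rad, of the copper-coloured clip at the seat's +x end: 0 free, about 0.26 when the point of the stick passes its nose, back under 0.2 when snapped over the end. A bowed leaf 20 wide, outermost 86 from the middle, with a round nose of 4 radius centred at x = 75 and 17.5 above the seat point, and a lip flared outward up to 29 above the seat point. The stiffer clip: its end needs about 7 to 10 N downward to snap.
- clip_b (a joint): The same for the steel-grey clip at the seat's -x end (mirror image). The softer clip: its end needs about 5 to 8 N. Pressing the stick's top beside one end (50 from its middle, clear of cheeks and lips) with 13 N (16 N where friction is high) snaps that end; both at once from the middle take up to about 18 N. Once home the clips hold the stick on its rests with about 9 N.
- driver: Bystander: screwdriver with blue handle lying on the table, about 200 long along its x axis, handle towards -x. Origin under its middle.
- clamp: Bystander: blue spring clamp with orange jaws lying on the table, about 45 x 125 x 22. Origin under its middle.
- partbox: Bystander: open cardboard box of small parts, 75 x 55 x 35. Origin: centre of its underside.
Mind the look-alikes: they are no part of the job. Several things have the shape of the stick; the one meant has the colours described above.

How it is judged:
By the outcome, as a careful person would: the job done as asked, in the order asked, and still so for the second after the job is handed in, with the robot touching nothing.
It also fails if it takes over 58 s, if anything falls off the work surface, if the arm or the gripper's body presses on something with over 40 N, if the wrist force passes 120 N, or if a joint passes its speed limit or range.

## Working session

There is one attempt and no reset: what is moved stays moved. The work goes in short steps, Python scripts to look and compute and a tool call to move; the robot and the scene stay as the last step left them, time stands still between calls to the robot, and variables do not carry over. Pictures are saved under pics/ and viewed, about 8 in all and at most 12, crops included, and the job is handed in when it is done.

Besides the shell and the picture viewer there is one more tool, called as name([rows], argument=value, ...), one row to a line, values as JSON. apply_moves: Moves the arm, as the interface text tells. Its arguments: {"type":"object","properties":{"gripper":{"type":"array","items":{"type":"number"}},"xyz":{"type":"array","items":{"type":"array","items":{"type":"number"}}},"roll":{"type":"array","items":{"type":"number"}}},"required":["gripper","xyz","roll"]}

```bash
mkdir -p pics; cat > h.py <<'E'
import numpy as np,cv2
from station import status,camera,arm,search_frame,cut_out
def K(p):
    f=p["pixels"].shape[0]/2/np.tan(np.radians(p["vertical_fov"])/2);return f
def ray(p,u,v):
    E=np.array(p["extrinsics"]);f=K(p);d=E[:3,:3].T@np.array([(u-p["cx"])/f,(v-p["cy"])/f,1]);c=-E[:3,:3].T@E[:3,3];return c,d
def at(p,u,v,z):
    c,d=ray(p,u,v);return c+d*(z-c[2])/d[2]
def proj(p,X):
    E=np.array(p["extrinsics"]);q=E[:3,:3]@np.array(X)+E[:3,3];f=K(p);return np.array([p["cx"]+f*q[0]/q[2],p["cy"]+f*q[1]/q[2]])
E
python3 - <<'E'
from h import *
s=status.read_state();print({k:np.round(v,3) for k,v in s.items()})
for n in("top","side"):
    p=camera(n);cv2.imwrite(f"pics/{n}1.png",p["pixels"]);print(n,p["vertical_fov"],ray(p,280,210))
    for l in("stick","holder","seat","clip_a","clip_b","driver","clamp","partbox"):
        print(l,[(np.round(r["bbox"]).astype(int).tolist(),round(r["conf"],2)) for r in search_frame(p,l)[:4]])
E
```

```text
{'t': np.float64(0.0), 'joint_pos': array([ 1.159,  0.239, -0.014,  1.319,  0.   ,  1.571]), 'qvel': array([-0.   , -0.001,  0.001,  0.001,  0.001, -0.001]), 'joint_torque': array([ 1.0000e-03, -5.3878e+01,  3.4644e+01,  1.9000e-02,  0.0000e+00,
       -0.0000e+00]), 'ee_pos': array([0.21 , 0.481, 0.256]), 'eef_rot': array([ 0.204,  0.979, -0.001, -0.   ]), 'ft_force': array([ 0.956, -0.689,  0.325]), 'moment': array([ 0.001, -0.049,  0.012]), 'finger_gap': np.float64(0.085)}
top 47.86185347373071 (array([ 0.52045534, -0.00455238,  1.5040011 ]), array([ 0.06582341, -0.0056179 , -0.99790608]))
stick [([236, 186, 55, 10], 0.9), ([258, 241, 28, 48], 0.71)]
holder [([346, 239, 51, 92], 0.75), ([346, 237, 19, 61], 0.45)]
seat [([347, 241, 16, 22], 0.69)]
clip_a []
clip_b []
driver [([300, 150, 9, 34], 0.7), ([347, 237, 50, 90], 0.32)]
clamp [([125, 243, 42, 22], 0.81)]
partbox [([426, 255, 32, 27], 0.85)]
side 51.35544541711225 (array([ 0.4590003 , -0.93907055,  1.04803778]), array([ 0.1215329 ,  0.69247926, -0.71112865]))
stick [([240, 187, 42, 22], 0.87), ([245, 218, 45, 20], 0.71), ([293, 197, 19, 34], 0.51)]
holder [([265, 288, 104, 57], 0.6)]
seat [([259, 278, 27, 20], 0.7)]
clip_a [([233, 282, 5, 14], 0.49), ([251, 375, 40, 39], 0.46), ([289, 274, 5, 10], 0.42)]
clip_b [([233, 282, 5, 14], 0.49), ([251, 375, 40, 39], 0.46), ([289, 274, 5, 10], 0.42)]
driver [([333, 234, 56, 15], 0.59), ([241, 186, 44, 23], 0.51)]
clamp [([230, 142, 16, 18], 0.64), ([240, 186, 42, 27], 0.51)]
partbox [([250, 374, 40, 41], 0.73), ([232, 283, 8, 10], 0.7)]
```

```bash
python3 - <<'E'
import cv2
a=cv2.imread("pics/top1.png")[110:310,80:460];b=cv2.imread("pics/side1.png")[110:410,160:440]
cv2.imwrite("pics/t1c.png",cv2.resize(a,None,fx=2.1,fy=2.1,interpolation=3));cv2.imwrite("pics/s1c.png",cv2.resize(b,None,fx=2,fy=2,interpolation=3))
E
```

```text
(no output)
```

View pics/t1c.png

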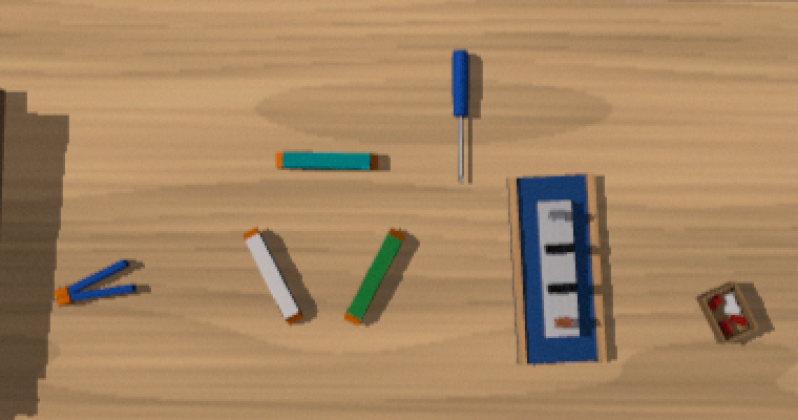

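View pics/s1c.png

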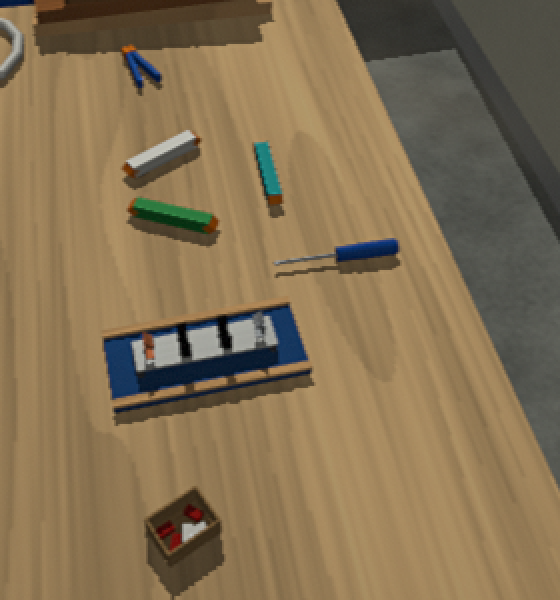

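The top view shows the white stick at about full-frame (209,242), with teal and green look-alikes beside it. The carrier is at (347,238), copper clip at the lower end (349,264) and steel clip at the upper end (347,212). Next I fit their poses from colour masks in both views.

```bash
cat > fit.py <<'E'
from h import *
from scipy.optimize import minimize
S=4
def box(l,w,z0,z1): return np.array([[x,y,z] for x in(-l/2,l/2) for y in(-w/2,w/2) for z in(z0,z1)])
def world(V,q):
    c,s=np.cos(q[2]),np.sin(q[2]);return np.c_[q[0]+c*V[:,0]-s*V[:,1],q[1]+s*V[:,0]+c*V[:,1],V[:,2]]
def render(p,V,q,roi):
    u0,v0,u1,v1=roi
    P=np.array([proj(p,X) for X in world(V,q)])
    P=(P-[u0,v0]+.5)*S*16-8
    m=np.zeros(((v1-v0)*S,(u1-u0)*S),np.uint8)
    cv2.fillConvexPoly(m,cv2.convexHull(np.round(P*16).astype(np.int32)//16*1),255,cv2.LINE_AA,4);return m/255.
def mask(p,f,roi,seed):
    u0,v0,u1,v1=roi
    a=cv2.resize(p["pixels"][v0:v1,u0:u1],None,fx=S,fy=S,interpolation=cv2.INTER_CUBIC)
    hsv=cv2.cvtColor(a,cv2.COLOR_BGR2HSV).astype(int)
    m=f(hsv).astype(np.uint8)
    n,l=cv2.connectedComponents(m);k=l[int((seed[1]-v0)*S),int((seed[0]-u0)*S)]
    m=(l==k) if k else m>0
    return m.astype(float)
def fit(views,V,q0):
    def c(q): return sum(np.abs(render(p,V,q,r)-m).sum()/m.sum() for p,m,r in views)
    best=None
    for d in(.01,.003):
        q0=minimize(c,q0,method="Nelder-Mead",options=dict(initial_simplex=[q0]+[np.array(q0)+e for e in np.diag([d,d,d*8])],xatol=1e-5,fatol=1e-5)).x
    return q0,c(q0)
E
python3 - <<'E'
from fit import *
t=camera("top");s=camera("side")
a=at(t,199,221,.013);b=at(t,220,262,.013);m=(a+b)/2;q=[m[0],m[1],np.arctan2(*(b-a)[[1,0]])]
print("stick guess",q,np.linalg.norm(b-a), 'side px',proj(s,[*m[:2],.026]))
ca=at(t,349,264,.05);cb=at(t,346.7,212,.05);k=(ca+cb)/2;qc=[k[0],k[1],np.arctan2(*(ca-cb)[[1,0]])]
print("seat guess",qc,'side',proj(s,[*k[:2],.032]))
out=[]
for nm,p,u in(("t",t,proj(t,[*m[:2],.026])),("s",s,proj(s,[*m[:2],.026]))):
    print(nm,cv2.cvtColor(p["pixels"][int(u[1])-6:int(u[1])+7:2,int(u[0])][:,None],cv2.COLOR_BGR2HSV)[:,0].tolist(), cv2.cvtColor(p["pixels"][int(u[1]),int(u[0])-12:int(u[0])+13:3][:,None],cv2.COLOR_BGR2HSV)[:,0].tolist())
f=lambda h:(h[...,1]<65)&(h[...,2]>100)
def roi(u,r=40): u=np.round(u).astype(int);return(u[0]-r,u[1]-r,u[0]+r,u[1]+r)
V=box(.132,.024,0,.026)
vt=[];
for p in(t,s):
    u=proj(p,[*m[:2],.026]);r=roi(u,32);k_=mask(p,f,r,u);vt.append((p,k_,r));print(k_.sum()/16, render(p,V,q,r).sum()/16)
for w in(vt,vt[:1],vt[1:]): print("stick",fit(w,V,q))
# carrier plate z 28..32 : board hull
f2=lambda h:(h[...,0]>95)&(h[...,0]<130)&(h[...,1]>90)
ims=[]
q1=fit(vt,V,q)[0]
for (p,k_,r) in vt:
    a=cv2.resize(p["pixels"][r[1]:r[3],r[0]:r[2]],None,fx=S,fy=S,interpolation=3)
    o=a.copy();o[k_>0]=(255,0,255);e=cv2.Canny((render(p,V,q1,r)*255).astype(np.uint8),50,100);a[e>0]=(0,255,0);ims.append(np.hstack([a,o]))
cv2.imwrite("pics/fit1.png",np.vstack(ims))
r=roi(proj(t,[*k[:2],.03]),35)
A=cv2.resize(t["pixels"][r[1]:r[3],r[0]:r[2]],(400,400),interpolation=3)
r=roi(proj(s,[*k[:2],.03]),35)
B=cv2.resize(s["pixels"][r[1]:r[3],r[0]:r[2]],(400,400),interpolation=3)
cv2.imwrite("pics/car1.png",np.hstack([A,B]))
E
```

```text
stick guess [np.float64(0.5181671621867989), np.float64(0.20822523366068107), np.float64(-2.651619207220187)] 0.14518825126311077 side px [240.01387016 183.56347337]
seat guess [np.float64(0.532182385914005), np.float64(-0.22113212468136176), np.float64(-3.101060328583028)] side [261.40759606 281.94370632]
t [[8, 15, 190], [0, 12, 190], [9, 13, 191], [11, 15, 191], [10, 12, 193], [4, 11, 191], [9, 22, 194]] [[16, 112, 168], [15, 111, 167], [16, 114, 164], [11, 26, 194], [11, 15, 191], [7, 12, 189], [16, 75, 65], [16, 112, 96], [16, 114, 96]]
s [[18, 110, 146], [18, 113, 145], [18, 65, 160], [30, 11, 191], [27, 15, 193], [34, 15, 123], [30, 13, 78]] [[18, 110, 144], [18, 110, 132], [18, 116, 152], [21, 22, 182], [30, 11, 191], [27, 15, 192], [30, 10, 195], [30, 14, 90], [30, 10, 76]]
336.25 385.9963235294117
199.6875 384.3034313725491
stick (array([ 0.51948149,  0.20948422, -2.62855412]), np.float64(1.0564824288442711))
stick (array([ 0.51936819,  0.2095294 , -2.65591753]), np.float64(0.1469370945404184))
stick (array([ 0.51987049,  0.22027566, -2.4867274 ]), np.float64(0.8600914418975728))
```

View pics/fit1.png

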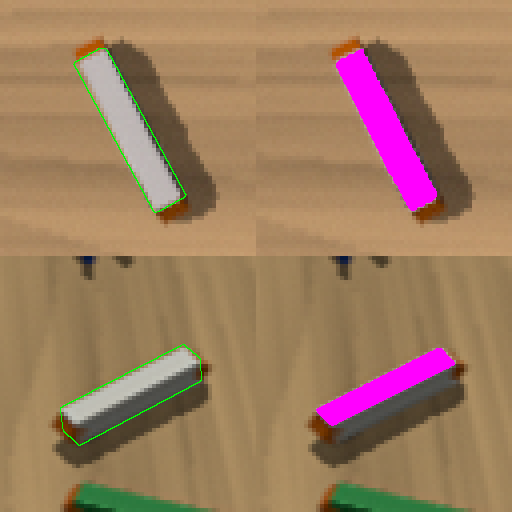

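View pics/car1.png

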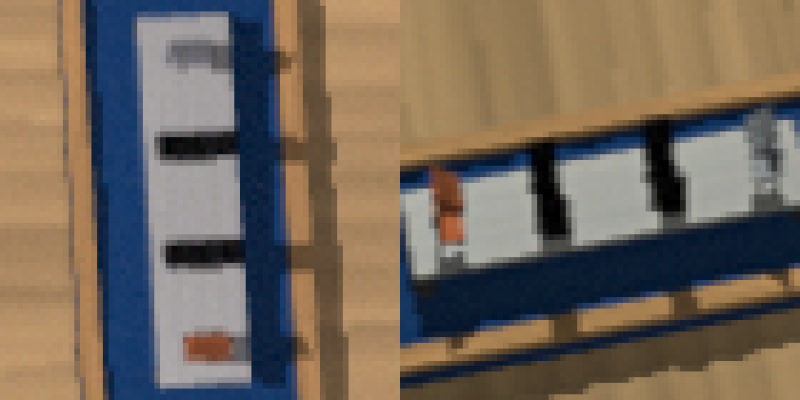

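The stick fit is good in the top view, but the side mask holds the bright top face only. So I'll fit flat top faces in both views, with the plate filled by its convex hull.

```bash
python3 - <<'E'
from fit import *
t=camera("top");s=camera("side")
def go(V,q,f,R,hull,nm):
    vs=[];ims=[]
    for p in(t,s):
        u=np.round(proj(p,[q[0],q[1],V[0,2]])).astype(int);r=(u[0]-R,u[1]-R,u[0]+R,u[1]+R)
        m=mask(p,f,r,u+[0,hull and 0])
        if hull:
            h=cv2.convexHull(np.argwhere(m>0)[:,::-1].astype(np.int32));m=m.copy();cv2.fillConvexPoly(m,h,1.)
        vs.append((p,m,r))
    for w in(vs,vs[:1],vs[1:]):
        x,c=fit(w,V,q);print(nm,np.round(x,4),round(c,3),[int(m.sum()/16) for _,m,_ in w],[int(render(p,V,x,r).sum()/16) for p,m,r in w])
        if w is vs:
            for p,m,r in vs:
                a=cv2.resize(p["pixels"][r[1]:r[3],r[0]:r[2]],None,fx=S,fy=S,interpolation=3)
                for M,col in((m,(255,0,255)),(render(p,V,x,r),(0,255,0))): a[cv2.Canny((M*255).astype(np.uint8),50,100)>0]=col
                ims.append(cv2.resize(a,(380,380)))
    return np.hstack(ims)
I=[go(box(.132,.024,.026,.026),[.5194,.2095,-2.656],lambda h:(h[...,1]<60)&(h[...,2]>140),30,0,"stick"),
go(box(.2,.05,.032,.032),[.532,-.221,-3.10],lambda h:(h[...,1]<60)&(h[...,2]>140),42,1,"plate")]
cv2.imwrite("pics/fit2.png",np.vstack(I)[:,:])
# clips & rests in plate frame check
for nm,p in(("t",t),("s",s)):
    hsv=cv2.cvtColor(cv2.resize(p["pixels"],None,fx=S,fy=S,interpolation=3),cv2.COLOR_BGR2HSV).astype(int)
    u=np.round(proj(p,[.532,-.221,.04])).astype(int)
    for z,k,f in((.058,"copper",(hsv[...,0]<12)&(hsv[...,1]>120)),(.055,"black",hsv[...,2]<38)):
        m=np.zeros(hsv.shape[:2],np.uint8);b=34*S;c=u*S;m[c[1]-b:c[1]+b,c[0]-b:c[0]+b]=f[c[1]-b:c[1]+b,c[0]-b:c[0]+b]
        n,l,st,ce=cv2.connectedComponentsWithStats(m)
        for i in range(1,n):
            if st[i,4]>150: print(nm,k,st[i].tolist(),np.round(at(p,(ce[i][0]+.5)/S-.5,(ce[i][1]+.5)/S-.5,z),4))
E
```

```text
stick [ 0.5189  0.2073 -2.6502] 0.152 [316, 179] [342, 186]
stick [ 0.5194  0.2084 -2.6518] 0.084 [316] [342]
stick [ 0.5189  0.2069 -2.6482] 0.053 [179] [186]
plate [ 0.534  -0.2166 -3.0832] 3.78 [1037, 225] [1070, 1064]
plate [ 0.5335 -0.216  -3.0822] 0.032 [1037] [1069]
plate [ 0.6134 -0.2183 -3.1498] 2.224 [225] [722]
t copper [1376, 1048, 32, 16, 400] [ 0.4555 -0.22    0.058 ]
t black [1360, 908, 52, 16, 608] [ 0.5621 -0.2156  0.055 ]
t black [1364, 980, 56, 16, 720] [ 0.5048 -0.2201  0.055 ]
s copper [924, 1104, 24, 52, 736] [ 0.4557 -0.2273  0.058 ]
s black [1072, 1072, 32, 64, 1088] [ 0.5614 -0.2205  0.055 ]
s black [992, 1088, 28, 68, 1008] [ 0.5044 -0.225   0.055 ]
```

View pics/fit2.png

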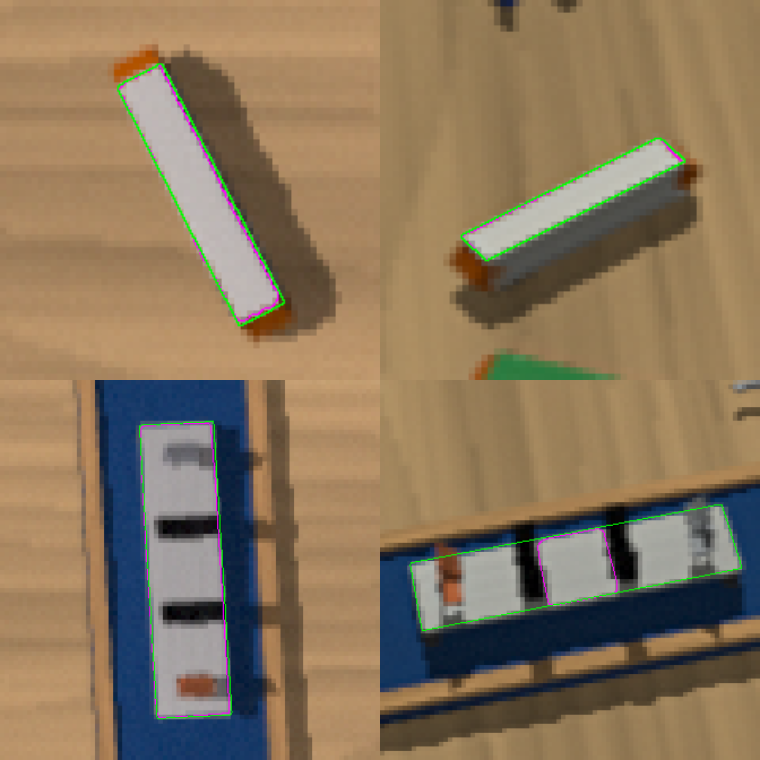

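apply_moves([
  [0.86,-0.76,-0.36],
  [0.86,-0.76,-0.36],
  [0.86,-0.76,-0.36],
  [0.86,-0.76,-0.36],
  [0.86,-0.76,-0.36],
  [0.86,-0.76,-0.36],
  [0.86,-0.76,-0.36],
  [0.86,-0.76,-0.36],
  [0.86,-0.76,-0.36],
  [0.86,-0.76,-0.36],
  [0.86,-0.76,-0.36],
  [0.86,-0.76,-0.36],
  [0,0,0],
  [0,0,0],
], gripper=[-1,-1,-1,-1,-1,-1,-1,-1,-1,-1,-1,-1,-1,-1], roll=[0.43,0.43,0.43,0.43,0.43,0.43,0.43,0.43,0.43,0.43,0.43,0.43,0,0])

```text
t: 2.85
ee_pos: [0.5194, 0.2076, 0.1267]
eef_rot: [-0.241, 0.97, 0.0, -0.0]
ft_force: [-0.4, 0.1, 0.7]
finger_gap: 0.0856
```

```bash
python3 - <<'E'
from h import *
s=status.read_state();q=s["eef_rot"];print(s["t"],s["ee_pos"],2*np.degrees(np.arctan2(q[1],q[0]))-90,s["ft_force"],s["joint_pos"],arm.tips_ahead)
E
```

```text
2.85 [0.51937692 0.20757818 0.1267098 ] 117.93432509977742 [-0.44798284  0.0994479   0.70311601] [ 3.80134283e-01  3.69091496e-01 -1.69163437e-01  1.03296169e+00
  1.69893785e-04 -1.07411700e-01] 0.025
```

apply_moves([
  [0,0,-0.7],
  [0,0,-0.7],
  [0,0,-0.7],
  [0,0,-0.7],
  [0,0,-0.52],
  [0,0,0],
  [0,0,0],
  [0,0,0],
  [0,0,0],
  [0,0,0],
  [0,0,0],
  [0,0,0],
  [0,0,0],
  [0,0,0],
  [0,0,0],
], gripper=[-1,-1,-1,-1,-1,-1,-1,1,1,1,1,1,1,1,1], roll=[0,0,0,0,0,0,0,0,0,0,0,0,0,0,0])

```text
t: 4.72
ee_pos: [0.52, 0.2075, 0.0275]
eef_rot: [-0.242, 0.97, -0.0, 0.0]
ft_force: [-0.6, 0.4, 5.9]
finger_gap: 0.0229
```

apply_moves([
  [0,0,0.5],
  [0,0,0.7],
  [0,0,0.7],
  [0,0,0.7],
  [0,0,0.74],
  [0.03,-1,0],
  [0.03,-1,0],
  [0.03,-1,0],
  [0.03,-1,0],
  [0.03,-1,0],
  [0.03,-1,0],
  [0.03,-1,0],
  [0.03,-1,0],
  [0.03,-1,0],
  [0.03,-1,0],
  [0.03,-1,0],
  [0.03,-1,0],
  [0.03,-1,0],
  [0.03,-0.7,0],
  [0.03,-0.4,0],
], gripper=[1,1,1,1,1,1,1,1,1,1,1,1,1,1,1,1,1,1,1,1], roll=[0,0,0,0,0,-0.18,-0.18,-0.18,-0.18,-0.18,-0.18,-0.18,-0.18,-0.18,-0.18,-0.18,-0.18,-0.18,-0.11,0])

```text
t: 7.22
ee_pos: [0.5332, -0.2164, 0.1275]
eef_rot: [-0.03, 1.0, -0.0, 0.0]
ft_force: [0.5, 0.4, -1.9]
finger_gap: 0.0226
```

apply_moves([
  [0,0,-0.4],
  [0,0,0],
  [0,0,0],
], gripper=[1,1,1], roll=[0,0,0])

```text
t: 7.6
ee_pos: [0.533, -0.2147, 0.115]
eef_rot: [-0.031, 1.0, 0.0, -0.0]
ft_force: [-0.2, 0.7, -0.7]
finger_gap: 0.0226
```

```bash
python3 - <<'E'
from fit import *
s=status.read_state();q=s["eef_rot"];P=s["ee_pos"];y=2*np.degrees(np.arctan2(q[1],q[0]))-90;print(s["t"],P,y,s["ft_force"])
t=camera("top");c=camera("side");I=[]
V=np.array([[x,yy,z] for x,z in((-.066,.024),(.066,.024),(-.0775,.013),(.0775,.013),(.066,.002),(-.066,.002)) for yy in(-.012,.012)]);
for p in(t,c):
    u=np.round(proj(p,[.5335,-.216,.06])).astype(int);r=36
    a=cv2.resize(p["pixels"][u[1]-r:u[1]+r,u[0]-r:u[0]+r],(400,400),interpolation=3)
    I.append(a)
cv2.imwrite("pics/hov.png",np.hstack(I))
np.savez("hov.npz",t=t["pixels"],s=c["pixels"])
E
```

```text
7.6 [ 0.53304531 -0.21467596  0.11502236] 93.56637430100531 [-0.16115584  0.65166975 -0.70289105]
```

View pics/hov.png

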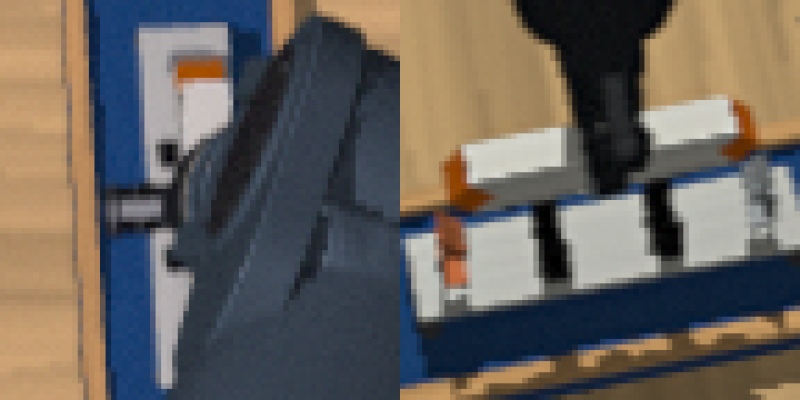

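The side view shows the whole held stick: copper-side end at about (455,180) in the view, steel-side end at (740,125). I'll fit the stick and the plate in the same camera so calibration errors cancel.

```bash
python3 - <<'E'
from fit import *
P=status.read_state()["ee_pos"];c=camera("side");ps=dict(c);ps["pixels"]=cv2.imread("pics/side1.png")
def hm(p,q,z,R,smin,sd):
    u=np.round(proj(p,[q[0],q[1],z])).astype(int);r=(u[0]-R,u[1]-R,u[0]+R,u[1]+R)
    a=cv2.resize(p["pixels"][r[1]:r[3],r[0]:r[2]],None,fx=S,fy=S,interpolation=cv2.INTER_CUBIC)
    h=cv2.cvtColor(a,cv2.COLOR_BGR2HSV).astype(int)
    V=box(*sd,z,z);g=cv2.dilate((render(p,V,q,r)>0).astype(np.uint8),np.ones((13,13)))
    m=((h[...,1]<60)&(h[...,2]>smin)&(g>0)).astype(np.uint8);m=cv2.morphologyEx(m,cv2.MORPH_OPEN,np.ones((5,5)))
    hh=cv2.convexHull(np.argwhere(m>0)[:,::-1].astype(np.int32));k=m.astype(float);cv2.fillConvexPoly(k,hh,1.)
    x,cc=fit([(p,k,r)],V,q);A=a.copy()
    for M,col in((k,(255,0,255)),(render(p,V,x,r),(0,255,0))): A[cv2.Canny((M*255).astype(np.uint8),50,100)>0]=col
    return x,cc,cv2.resize(A,(380,380))
x1,c1,A=hm(ps,[.5335,-.216,.0594],.032,42,140,(.2,.05))
z=P[2]-.0275+.026
x2,c2,B=hm(c,[P[0],P[1],.062],z,32,150,(.132,.024))
print("plate",x1,c1,"stick",x2,c2,"tcp",P);cv2.imwrite("pics/fit3.png",np.hstack([A,B]))
t=camera("top")
hsv=cv2.cvtColor(cv2.resize(t["pixels"],None,fx=S,fy=S,interpolation=3),cv2.COLOR_BGR2HSV).astype(int)
u=np.round(proj(t,[.61,-.21,.1])*S).astype(int);w=12*S
m=((hsv[...,0]<14)&(hsv[...,1]>150)&(hsv[...,2]>90))[u[1]-w:u[1]+w,u[0]-w:u[0]+w]
n,l,st,ce=cv2.connectedComponentsWithStats(m.astype(np.uint8))
for i in range(1,n):
    if st[i,4]>60:
        k=(ce[i]+u-w+.5)/S-.5;e=((st[i,:2]+u-w)/S-.5,(st[i,:2]+st[i,2:4]+u-w)/S-.5)
        print("orange",st[i],at(t,*k,P[2]-.0275+.018),[at(t,*v,P[2]-.0275+.016)[:2] for v in e])
E
```

```text
plate [ 0.53434226 -0.21744212  0.06094691] 0.02703960892631341 stick [ 0.53336208 -0.21592195  0.06007685] 0.028209844018729686 tcp [ 0.53333642 -0.21496303  0.1153966 ]
orange [34 50 16  4 64] [ 0.60809315 -0.20320674  0.1058966 ] [array([ 0.60966048, -0.1975768 ]), array([ 0.60677684, -0.20940384])]
```

View pics/fit3.png

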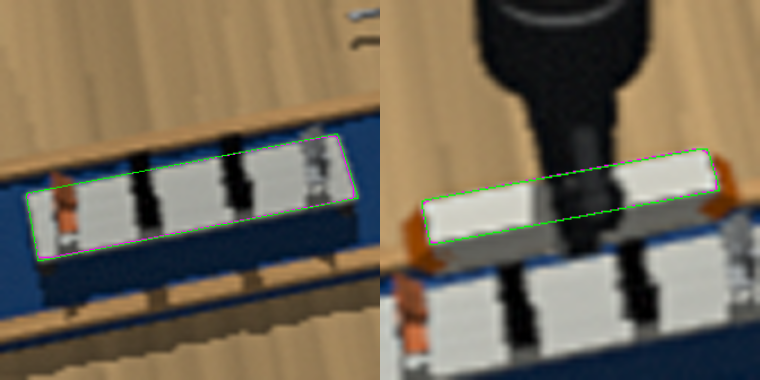

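apply_moves([
  [0.03,-0.045,0],
  [0,0,-0.3],
  [0,0,-0.3],
  [0,0,-0.3],
  [0,0,-0.2],
  [0,0,0],
  [0,0,0],
], gripper=[1,1,1,1,1,1,1], roll=[0,0,0,0,0,0,0])

```text
t: 8.68
ee_pos: [0.5343, -0.2169, 0.0824]
eef_rot: [-0.031, 1.0, -0.0, 0.0]
ft_force: [-0.4, -0.3, -0.2]
finger_gap: 0.0226
```

apply_moves([
  [0,0,-0.1],
  [0,0,-0.1],
  [0,0,0],
  [0,0,0],
], gripper=[1,1,1,1], roll=[0,0,0,0])

```text
t: 9.18
ee_pos: [0.5344, -0.217, 0.0766]
eef_rot: [-0.031, 1.0, -0.0, 0.0]
ft_force: [0.8, -0.0, 4.9]
finger_gap: 0.0225
```

apply_moves([
  [0,0,-0.07],
  [0,0,-0.07],
  [0,0,0],
  [0,0,0],
], gripper=[1,1,1,1], roll=[0,0,0,0])

```text
t: 9.68
ee_pos: [0.5346, -0.217, 0.0726]
eef_rot: [-0.031, 1.0, -0.0, 0.001]
ft_force: [0.2, -0.6, 7.1]
finger_gap: 0.0228
```

apply_moves([
  [0,0,-0.07],
  [0,0,0],
  [0,0,0],
  [0,0,0],
], gripper=[1,1,1,1], roll=[0,0,0,0])

```text
t: 10.18
ee_pos: [0.5347, -0.2171, 0.0707]
eef_rot: [-0.031, 1.0, -0.0, 0.001]
ft_force: [-1.1, 0.3, 7.9]
finger_gap: 0.0228
```

apply_moves([
  [0,0,-0.07],
  [0,0,0],
  [0,0,0],
  [0,0,0],
], gripper=[1,1,1,1], roll=[0,0,0,0])

```text
t: 10.68
ee_pos: [0.5349, -0.2171, 0.0687]
eef_rot: [-0.031, 1.0, -0.0, 0.001]
ft_force: [0.4, -0.7, 7.9]
finger_gap: 0.0228
```

apply_moves([
  [0,0,-0.07],
  [0,0,0],
  [0,0,0],
  [0,0,0],
], gripper=[1,1,1,1], roll=[0,0,0,0])

```text
t: 11.18
ee_pos: [0.5347, -0.217, 0.0659]
eef_rot: [-0.031, 1.0, -0.0, 0.001]
ft_force: [5.0, -0.1, 2.7]
finger_gap: 0.0227
```

apply_moves([
  [0,0,-0.05],
  [0,0,0],
  [0,0,0],
  [0,0,0],
], gripper=[1,1,1,1], roll=[0,0,0,0])

```text
t: 11.68
ee_pos: [0.5347, -0.217, 0.0646]
eef_rot: [-0.031, 1.0, -0.0, 0.001]
ft_force: [5.5, 0.2, 4.7]
finger_gap: 0.0228
```

apply_moves([
  [0,0,-0.05],
  [0,0,0],
  [0,0,0],
  [0,0,0],
], gripper=[1,1,1,1], roll=[0,0,0,0])

```text
t: 12.18
ee_pos: [0.5347, -0.217, 0.0631]
eef_rot: [-0.031, 1.0, -0.0, 0.001]
ft_force: [5.1, -0.3, 5.1]
finger_gap: 0.023
```

The force dropped from 8 to 2.7 N and now pulls towards +x, so one end has likely snapped. I'll release the stick, back off and look before pressing the other end.

apply_moves([
  [0,0,0],
  [0,0,0],
  [0,0,0],
  [0,0,0.3],
  [0,0,0.8],
  [0,0,0.8],
  [0,0.5,0.8],
  [0,1,0],
  [0,1,0],
  [0,1,0],
  [0,0,0],
], gripper=[0.2,0,-0.2,-0.2,-0.2,-0.2,-0.2,-0.2,-0.2,-0.2,-0.2], roll=[0,0,0,0,0,0,0,0,0,0,0])

```text
t: 13.55
ee_pos: [0.534, -0.1104, 0.1444]
eef_rot: [-0.032, 0.999, -0.0, 0.0]
ft_force: [-0.8, -0.1, 0.4]
finger_gap: 0.0512
```

```bash
python3 - <<'E'
from fit import *
s=status.read_state();print(s["t"],s["ee_pos"],s["ft_force"]);I=[]
for n in("top","side"):
    p=camera(n);cv2.imwrite(f"pics/{n}2.png",p["pixels"])
    u=np.round(proj(p,[.534,-.216,.05])).astype(int);r=34
    I.append(cv2.resize(p["pixels"][u[1]-r:u[1]+r,u[0]-r:u[0]+r],(400,400),interpolation=3))
cv2.imwrite("pics/rel.png",np.hstack(I))
E
```

```text
13.55 [ 0.53403911 -0.11038681  0.14443981] [-0.79477905 -0.05781843  0.40410811]
```

View pics/rel.png

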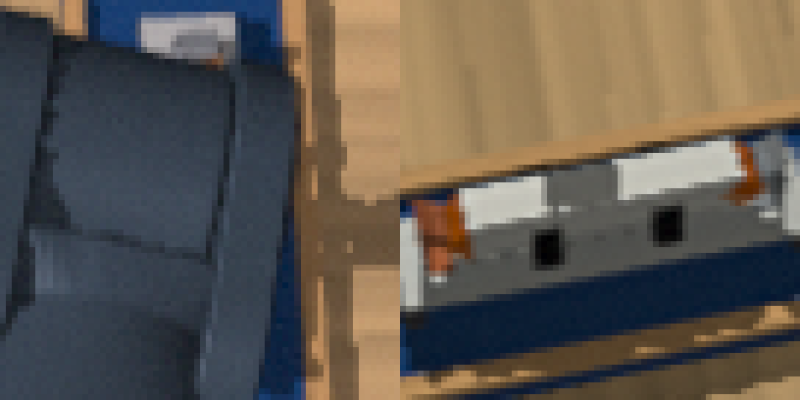

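```bash
python3 - <<'E'
from h import *
p=camera("side");g=cv2.resize(cv2.cvtColor(p["pixels"],cv2.COLOR_BGR2HSV),None,fx=1,fy=1).astype(float)
x0,y0,a=.5343,-.2174,.0609;R=np.array([[np.cos(a),-np.sin(a)],[np.sin(a),np.cos(a)]])
W=lambda x,y,z:proj(p,[*(R@[x,y]+[x0,y0]),z])
big=cv2.resize(p["pixels"],None,fx=8,fy=8,interpolation=cv2.INTER_CUBIC);h=cv2.cvtColor(big,cv2.COLOR_BGR2HSV).astype(int)
for x in(-.06,-.055,-.05,-.04,.035,.045,.05,.055,.06):
    f,n=W(x,.012,.066),W(x,-.012,.066);hi=W(x,-.012,.0715)[1]-n[1]
    u=int((n[0]+f[0])/2*8+4);col=h[:,u];ok=(col[:,1]<60)&(col[:,2]>140)
    v=np.arange(len(ok));m=ok&(v>8*(f[1]-6))&(v<8*(n[1]+6));r=v[m]
    print(x,"pred",np.round([f[1],n[1]],2),"obs",np.round([(r.min()+.5)/8-.5,(r.max()+.5)/8-.5],2),"5.5mm=",round(hi,2))
E
```

```text
-0.06 pred [274.17 281.15] obs [274.56 281.56] 5.5mm= -1.19
-0.055 pred [273.83 280.8 ] obs [274.31 280.94] 5.5mm= -1.19
-0.05 pred [273.49 280.45] obs [273.69 280.56] 5.5mm= -1.19
-0.04 pred [272.81 279.76] obs [273.19 279.94] 5.5mm= -1.19
0.035 pred [267.79 274.59] obs [268.06 274.69] 5.5mm= -1.2
0.045 pred [267.12 273.91] obs [267.44 274.06] 5.5mm= -1.2
0.05 pred [266.79 273.57] obs [266.94 273.56] 5.5mm= -1.2
0.055 pred [266.46 273.23] obs [266.56 273.56] 5.5mm= -1.2
0.06 pred [266.13 272.89] obs [266.31 273.19] 5.5mm= -1.2
```

Both ends are level and at home height within 0.3 px, where an unsnapped end would stand about 1 px higher. I'll confirm by feel with a gentle press of the closed fingertips on each end.

apply_moves([
  [-0.4,-0.9,0],
  [-0.4,-0.9,0],
  [-0.4,-0.9,0],
  [-0.44,-0.95,0],
  [0,0,0],
  [0,0,0],
  [0,0,-0.6],
  [0,0,-0.6],
  [0,0,-0.4],
  [0,0,0],
  [0,0,0],
], gripper=[1,1,1,1,1,1,1,1,1,1,1], roll=[0,0,0,0,0,0,0,0,0,0,0])

```text
t: 15.08
ee_pos: [0.4853, -0.2213, 0.0963]
eef_rot: [-0.031, 1.0, -0.0, 0.0]
ft_force: [0.2, -0.4, 1.2]
finger_gap: 0.0002
```

apply_moves([
  [0,0,-0.07],
  [0,0,-0.07],
  [0,0,-0.07],
  [0,0,-0.07],
  [0,0,0],
  [0,0,0],
], gripper=[1,1,1,1,1,1], roll=[0,0,0,0,0,0])

```text
t: 15.82
ee_pos: [0.4851, -0.2215, 0.0876]
eef_rot: [-0.031, 1.0, -0.0, 0.0]
ft_force: [0.3, 0.0, 4.2]
finger_gap: -0.0002
```

apply_moves([
  [0,0,-0.07],
  [0,0,-0.07],
  [0,0,0],
  [0,0,0],
  [0,0,0],
], gripper=[1,1,1,1,1], roll=[0,0,0,0,0])

```text
t: 16.45
ee_pos: [0.4851, -0.2215, 0.0837]
eef_rot: [-0.031, 1.0, -0.0, 0.0]
ft_force: [-1.1, 0.0, 8.9]
finger_gap: 0.0001
```

apply_moves([
  [0,0,-0.07],
  [0,0,-0.03],
  [0,0,0],
  [0,0,0],
  [0,0,0],
], gripper=[1,1,1,1,1], roll=[0,0,0,0,0])

```text
t: 17.08
ee_pos: [0.485, -0.2215, 0.081]
eef_rot: [-0.031, 1.0, -0.0, 0.0]
ft_force: [-3.4, 1.2, 12.6]
finger_gap: -0.0
```

apply_moves([
  [0,0,0.3],
  [0,0,0.7],
  [0,0,0.2],
  [0.83,0.05,0],
  [0.83,0.05,0],
  [0.83,0.05,0],
  [0.83,0.05,0],
  [0,0,0],
  [0,0,-0.4],
  [0,0,-0.35],
  [0,0,-0.07],
  [0,0,-0.07],
  [0,0,-0.07],
  [0,0,0],
  [0,0,0],
  [0,0,0],
], gripper=[1,1,1,1,1,1,1,1,1,1,1,1,1,1,1,1], roll=[0,0,0,0,0,0,0,0,0,0,0,0,0,0,0,0])

```text
t: 19.08
ee_pos: [0.5845, -0.2155, 0.0876]
eef_rot: [-0.031, 1.0, -0.0, 0.0]
ft_force: [-4.1, -0.4, 5.0]
finger_gap: -0.0
```

apply_moves([
  [0,0,-0.07],
  [0,0,0],
  [0,0,0],
  [0,0,0],
], gripper=[1,1,1,1], roll=[0,0,0,0])

```text
t: 19.58
ee_pos: [0.5846, -0.2154, 0.0856]
eef_rot: [-0.031, 1.0, -0.0, 0.0]
ft_force: [-3.6, 1.0, 7.1]
finger_gap: -0.0002
```

apply_moves([
  [0,0,-0.06],
  [0,0,0],
  [0,0,0],
  [0,0,0],
], gripper=[1,1,1,1], roll=[0,0,0,0])

```text
t: 20.08
ee_pos: [0.5846, -0.2155, 0.084]
eef_rot: [-0.031, 1.0, -0.0, 0.0]
ft_force: [-4.6, -0.4, 8.5]
finger_gap: 0.0004
```

Both ends give the same height at the same force (0.0876 m at 4–5 N, 0.084 m at about 8.7 N), and neither snapped further. I'll retreat clear of the camera views for the last check.

apply_moves([
  [0,0,0.3],
  [0,0,0.8],
  [0,0,1],
  [0,0,1],
  [0,1,1],
  [0,1,0.5],
  [-0.2,1,0],
  [-0.2,1,0],
  [-0.2,1,0],
  [-0.2,1,0],
  [-0.2,1,0],
  [-0.2,1,0],
  [-0.2,1,0],
  [-0.2,1,0],
  [-0.2,1,0],
  [0,0,0],
], gripper=[1,1,1,1,1,1,0,-1,-1,-1,-1,-1,-1,-1,-1,-1], roll=[0,0,0,0,0,0,0,0,0,0,0,0,0,0,0,0])

```text
t: 22.08
ee_pos: [0.5305, 0.1164, 0.2217]
eef_rot: [-0.032, 0.999, 0.0, 0.0]
ft_force: [-0.5, -0.9, 0.3]
finger_gap: 0.0853
```

```bash
python3 - <<'E'
from h import *
I=[]
for n in("top","side"):
    p=camera(n);a=p["pixels"];b=cv2.imread(f"pics/{n}1.png")
    print(n,[(l,np.round(r[0]["bbox"]).tolist()) for l in("driver","clamp","partbox") for r in[search_frame(p,l)] if r])
    u=np.round(proj(p,[.534,-.216,.05])).astype(int);r=34
    I.append(cv2.resize(a[u[1]-r:u[1]+r,u[0]-r:u[0]+r],(400,400),interpolation=3))
cv2.imwrite("pics/end.png",np.hstack(I))
x0,y0,a=.5343,-.2174,.0609;R=np.array([[np.cos(a),-np.sin(a)],[np.sin(a),np.cos(a)]])
W=lambda x,y,z:proj(p,[*(R@[x,y]+[x0,y0]),z])
h=cv2.cvtColor(cv2.resize(p["pixels"],None,fx=8,fy=8,interpolation=cv2.INTER_CUBIC),cv2.COLOR_BGR2HSV).astype(int)
for x in(-.06,-.05,.05,.06):
    f,n=W(x,.012,.066),W(x,-.012,.066);col=h[:,int((n[0]+f[0])*4+4)];v=np.arange(len(col))
    r=v[(col[:,1]<60)&(col[:,2]>140)&(v>8*(f[1]-6))&(v<8*(n[1]+6))];print(x,f[1].round(2),n[1].round(2),r.min()/8-.44,r.max()/8-.44)
E
```

```text
top [('driver', [299.0, 164.0, 10.0, 61.0]), ('clamp', [126.0, 246.0, 37.0, 21.0]), ('partbox', [126.0, 243.0, 41.0, 20.0])]
side [('clamp', [228.0, 143.0, 17.0, 24.0]), ('partbox', [250.0, 374.0, 37.0, 40.0])]
-0.06 274.17 281.15 274.685 280.935Traceback (most recent call last):
  File "<stdin>", line 14, in <module>
    return umr_minimum(a, axis, None, out, keepdims, initial, where)
ValueError: zero-size array to reduction operation minimum which has no identity
```

View pics/end.png

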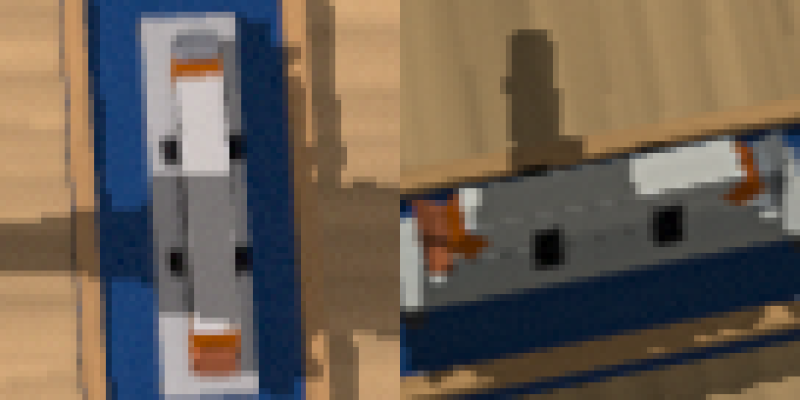

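The stick lies between the cheeks. The copper clip at (214,355) and the steel clip at (205,45) each close over an orange end, and only the arm's shadow falls across the middle.

```bash
python3 -c "
from station import arm;print(arm.close_job())"
```

```text
the job is handed in; nothing more can be done
None
```

The white stick is snapped into the carrier, white face up, and I handed the job in at about 22 s with the gripper open and clear of everything. No verdict was reported.

**How it went:** I gripped the stick by its middle and checked its alignment against the carrier plate in the side view. I then pushed down in small steps; about 8 N was read before the snap. After that I let go and pressed each end gently with the closed fingertips.

**Checks:**
- **Height:** the side picture showed both ends level at home height, within about 0.5 px. An end that had not snapped would stand about 1.2 px higher.
- **Test presses:** both ends sank the same amount for the same force, and neither snapped any further. I pressed the copper-clip end with up to 12.6 N and the steel-clip end with up to 8.5 N. With the clips' own 9 N, that is about 22 N on the rests, under the 30 N limit.
- **Clips:** the last picture shows both clips closed over the orange ends.

**Checks that failed or stayed unsure:**
- The final repeat of the height check stopped after one point, because the arm's shadow fell on the stick. That one point agreed with the earlier check.
- In the last detections, the clamp was found where it started in both views, and the parts box in the side view.
- The top view reported the parts box at the clamp's position, which I took as a false report. The screwdriver was found only in the top view, with a longer outline than at the start. The arm never went near it.

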